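Heft two sawn blanks and send each down the right side of the rocker

ROBOT

A 6-joint arm with a two-finger parallel gripper is mounted at the origin on the work surface. World frame = base frame: x ahead of the robot, y to its left, z up, the work surface at z = 0. Lengths are in mm, angles in rad, forces in N, time in s.
With the tool pointing down it reaches from about 325 to 750 mm from the base axis. Payload 7.6 kg.
Tool frame: the origin (TCP) lies at the very end of the fingers, on their centre line; the grasp point (between the pads) lies 19 mm behind it (bot.tcp_to_grasp is the distance from the TCP to the grasp point, in mm); z points along the fingers, y is the direction in which the jaws open and shut (so a half turn about z gives the same grasp; the last joint's range is limited). The gripper opens to 85 mm and grips with 20 to 120 N. Pads are 22 mm wide; open, the fingers measure 114 mm over their backs; the gripper's body (76 mm by 85 mm) begins 54 mm behind the grasp point. The pads swing forward as they close: fully open they stand 13 mm farther back than shut.
Start: joints at [-1.361, 0.052, 1.401, -0, 1.689, -0.07], TCP at [145.01, -504.597, 231.323] pointing down, gripper open.
Joint ranges: [-2.9, 2.9], [-0.91, 2.17], [0.12, 2.37], [-1.06, 4.2], [0.26, 2.73], [-2.93, 2.93]. Speed limits (rad/s): [2.57, 2.57, 3.01, 3.14, 3.14, 3.14].

INTERFACE

Orientations are given as a 3x3 rotation matrix whose columns are the frame's x, y, z axes.
In Python, from station import observe, camera, calibration, workorder, bot gives the robot as it stands.
- The arm moves only by the tool carry_out, never from a script. Its argument "steps" is a list of rows, each an object with "travel": the shift along the world's x, y, z in cm, a list of three; "rot": the turn, a rotation vector about the world's x, y, z in degrees, a list of three. A call has 1 to 10 rows; each row shifts and turns the commanded pose from where the row before left it; what a row does not reach is not made up. A row lasts 1/12 s, in which the tool goes at most 41.7 mm and 7.16 degrees, less where a joint would pass 70% of its speed; a pose out of reach is approached as far as the arm can. A call is refused whole if a number of a shift passes 4.17 or a number of a turn 7.16, either way. A call with a gripper value outside its range is refused whole. "gripper" is the opening in per cent of the stroke, from 0 (shut) to 100 (fully open), set as the call begins (left out, the last holds). The fingers move at their own pace and stop on an object; "squeeze" is the grip in N (left out, the last holds). Time passes only in rows, so rows that do not move let the fingers close. It gives the time, the measured TCP pose, the force and the opening at its end, in the units of the state.
- observe(): the state, without advancing time (a new reading comes with each control period).
- camera(name): name is "side" or "top"; returns (picture, depth): 480x640x3 uint8, red, green, blue; 480x640 float32, mm along the optical axis (not along the pixel's ray), 0 where there is no reading.
- calibration(name): a dict with "intrinsics" (3x3 intrinsics, pixels), "rvec" (rotation vector, rad) and "tvec" (3), from world to camera coordinates, as OpenCV has them. Camera axes: x right, y down, z forward; pixel columns grow to the right and rows downward; lengths in mm; the calibration is good to about 2 mm. A picture is of the moment at which its call begins. calibration takes no time and is no camera call.
- workorder.hand_in(): hands the job in, once; it reports no verdict.
The state is a dict: "clock": time; "joints": joint angles; "joint_vel": joint speeds; "effort": joint torques, N m; "eef_pos": TCP position; "eef_rot": TCP orientation; "wrist_force": force on the tool from outside, world axes, zero at the start; "moment": the same for the moment, N m; "opening": opening from 0.0 (shut) to 1.0 (fully open).
Only numpy, scipy, OpenCV 4.12 (cv2) and the standard library are available. Lean on these libraries where they do the work, as an engineer would, in place of code of your own. Each camera call takes 0.05 s, during which the arm holds its last target.

TASK

Heft the two sawn blanks, which look alike: one over 350 g is still green and belongs in the slatted drying crate, a lighter one is dry and belongs in the solid-walled box. Send each one over the rocker: set it down gently, lengthwise, on the half of the level tray next to its box and let go, so that its own weight tips the tray and it slides in; let the empty tray swing back level before the next. Do not press the tray down, and leave the other things on the bench where they lie.

Things in the scene. Friction and masses are not known exactly. Their poses are not given: they have to be found in the camera images.
- blank1_center (a point): Centre of a bandsawn square blank of pale wood, its ends sealed with wax, 110 x 60 x 60 mm, lying flat on the bench (centre 30 mm up). Site x runs along its length, z up. Weight anywhere from 195 to 490 g, whatever the other blank weighs: it cannot be seen, only felt when the blank is held clear of everything.
- blank2_center (a point): Centre of a bandsawn square blank of pale wood, its ends sealed with wax, 110 x 60 x 60 mm, lying flat on the bench (centre 30 mm up). Site x runs along its length, z up. Weight anywhere from 195 to 490 g, whatever the other blank weighs: it cannot be seen, only felt when the blank is held clear of everything.
- rocker: Fixed plywood stand of a two-way gravity rocker, base 150 x 230 mm. Origin: centre of its underside, right under the axle. x runs along the axle, y along the tray's length, z up. From under each end of the tray a fixed white slide runs down into the box there long enough for two blanks in file. All of the stand lies below the level tray's rails.
- tray_mid (a point): Middle of the tray's bed when level, 173 mm above the bench, straight above the axle (axle 155 mm up); axes as rocker. The tray is a shallow trough, 250 mm long (rocker y, 125 mm each way) and 110 mm wide, open at both ends; slick white bed 92 mm wide between two side rails 9 mm thick that stand 8 mm above the bed.
- tray (a joint): Tilt in rad: 0 level, +0.42 tipped fully to the rocker's +y end, -0.42 to its -y end. A hung weight swings the empty tray back to within 0.03 rad of level in about 3 s. It is light: 1 N at its end moves it, so a blank lowered onto it meets hardly any resistance. A blank let go with its centre 40 to 80 mm from the middle (65 is best) tips it that way within 0.5 s and slides off into the box.
- crate: Slatted drying crate: three slats with gaps on each side, corner posts 14 mm above the rim. Fixed, outside 150 x 268 x 86 mm (x, y, z), walls 8 mm, open top; its length runs along the tray. Origin: centre of its underside, z up. Stands at one end of the rocker, centre 248 mm from the axle; which box is at the rocker's +y end and which at its -y end varies: read it from their positions.
- bin: Solid-walled plywood box. Fixed, outside 150 x 268 x 86 mm (x, y, z), walls 8 mm, open top; its length runs along the tray. Origin: centre of its underside, z up. Stands at one end of the rocker, centre 248 mm from the axle; which box is at the rocker's +y end and which at its -y end varies: read it from their positions.
- slide_p: Fixed slick white slide at the rocker's +y end, sloping 0.28 rad down into the box there, where an end stop holds the blanks that arrive; bed 92 mm wide, 254 mm long, from 104 to 34 mm above the bench. Origin: middle of the bed. Not handled.
- slide_n: Fixed slick white slide at the rocker's -y end, sloping 0.28 rad down into the box there, where an end stop holds the blanks that arrive; bed 92 mm wide, 254 mm long, from 104 to 34 mm above the bench. Origin: middle of the bed. Not handled.
- push_stick: Bystander: flat plywood push stick, about 250 x 60 x 12 mm, lying on the bench; origin at its narrow tip, it extends along +x. Leave alone.
- try_square: Bystander: try square lying flat, dark wooden stock 110 mm along -y, steel blade 170 mm along +x; origin at their corner. Leave alone.
- offcut: Bystander: small wooden offcut 70 x 30 x 20 mm on the bench, origin under its centre. Leave alone.
There are look-alikes about, which are no part of the job. What is shaped like the part that bears blank1_center but pink is not meant.

How it is judged:
By the outcome, as a careful person would: the job done as asked, in the order asked, and still so for the second after the job is handed in, with the robot touching nothing.
It also fails if it takes over 56 s, if anything falls off the work surface, if the arm or the gripper's body presses on something with over 40 N, if the wrist force passes 120 N, or if a joint passes its speed limit or range.

## Working session

There is one attempt and no reset: what is moved stays moved. The work goes in short steps, Python scripts to look and compute and a tool call to move; the robot and the scene stay as the last step left them, time stands still between calls to the robot, and variables do not carry over. Pictures are saved under pics/ and viewed, and the job is handed in when it is done.

Besides the shell and the picture viewer there is one more tool, called as a command line: name --argument value ..., lists and objects as JSON in quotes. carry_out: Moves the arm, as the interface text tells. Its arguments: {"type":"object","properties":{"steps":{"type":"array"},"gripper":{"type":"number"},"squeeze":{"type":"number"}},"required":["steps"]}

```bash
mkdir -p pics; ls
python3 - <<'E'
from station import observe, camera, calibration, bot
import cv2,numpy as np
s=observe();print(s)
for n in("top","side"):
    p,d=camera(n);cv2.imwrite(f"pics/{n}1.png",p[:,:,::-1]);np.savez(f"{n}1.npz",p=p,d=d);print(n,calibration(n))
E
```

```text
pics
{'clock': 0.0, 'joints': array([-1.36131647e+00,  5.28588383e-02,  1.40175555e+00, -1.75350064e-06,
        1.68858642e+00, -7.02752959e-02]), 'joint_vel': array([0.00068435, 0.0008242 , 0.00063614, 0.00027085, 0.00047083,
       0.00043298]), 'effort': array([-7.32008193e-04, -3.81667435e+01, -3.60188305e+01, -1.04760734e-04,
        6.12210497e-03,  1.16312830e-05]), 'eef_pos': array([ 144.93342223, -504.27972312,  230.44531096]), 'eef_rot': array([[ 9.61123149e-01,  2.76119863e-01, -3.36120613e-04],
       [ 2.76120045e-01, -9.61121869e-01,  1.57263565e-03],
       [ 1.11183067e-04, -1.60430616e-03, -9.99998707e-01]]), 'wrist_force': array([-0.15746162,  0.09269248, -0.07723198]), 'moment': array([-0.01564397,  0.00318138,  0.01862557]), 'opening': 0.9957149927892457}
top {'intrinsics': array([[511.23895084,   0.        , 322.36698599],
       [  0.        , 511.23895084, 238.89290701],
       [  0.        ,   0.        ,   1.        ]]), 'rvec': array([ 2.13611318, -2.12915636,  0.17306748]), 'tvec': array([  17.6476408 ,  646.19447238, 1082.90887953])}
side {'intrinsics': array([[499.90210857,   0.        , 319.52881213],
       [  0.        , 499.90210857, 239.94213452],
       [  0.        ,   0.        ,   1.        ]]), 'rvec': array([ 0.93135445, -2.49169533,  1.04211168]), 'tvec': array([478.40602694, 372.32390255, 773.69592687])}
```

View pics/top1.png

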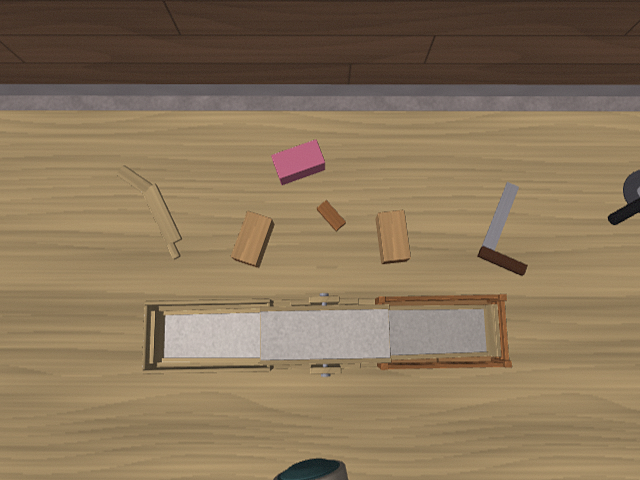

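View pics/side1.png

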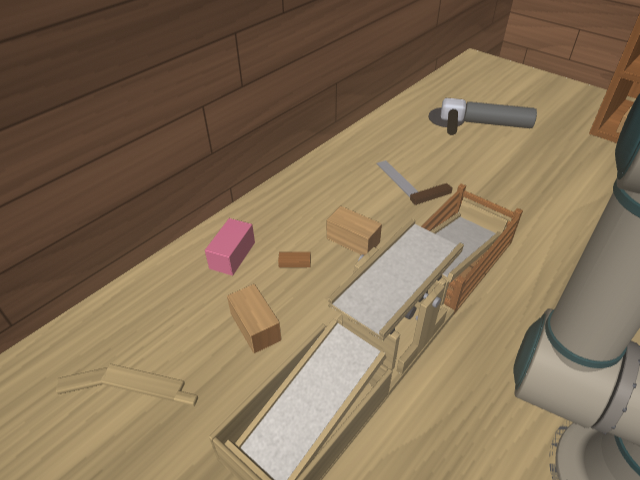

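Top view: blanks at about (253,239) and (393,236), pink decoy at (299,161), slatted crate on the right (x 380–508), plain box on the left (x 145–270), tray in the middle (260–390, y 309–360).

```bash
cat > h.py <<'E'
import cv2,numpy as np
from station import calibration
def cloud(n,d):
    c=calibration(n);K=c["intrinsics"];R=cv2.Rodrigues(c["rvec"])[0];t=c["tvec"]
    v,u=np.mgrid[:480,:640]
    P=np.stack([(u-K[0,2])/K[0,0]*d,(v-K[1,2])/K[1,1]*d,d],-1)
    W=(P-t)@R
    W[d==0]=np.nan
    return W
E
python3 - <<'E'
from h import *
z=np.load("top1.npz");W=cloud("top",z["d"])
for name,(u,v) in dict(A=(253,239),B=(393,236),pink=(299,161),off=(331,215)).items():
    sub=np.zeros((480,640),bool);sub[v-40:v+40,u-40:u+40]=1
    h=W[v,u,2]
    m=sub&(abs(W[...,2]-h)<6)
    n,l=cv2.connectedComponents(m.astype(np.uint8));m=l==l[v,u]
    r=cv2.minAreaRect(W[m][:,:2].astype(np.float32));b=cv2.boxPoints(r)
    print(name,h,r,W[m].mean(0).round(1));print(b.round())
for p in [(325,335),(270,335),(380,335),(325,312),(325,356),(262,335),(259,335),(388,335),(391,335),(200,335),(440,335),(148,340),(505,335)]:
    print(p,W[p[1],p[0]].round(1))
m=(abs(W[...,2]-173)<4);m[:300]=0;m[370:]=0
n,l=cv2.connectedComponents(m.astype(np.uint8));m=l==l[335,325]
print(cv2.minAreaRect(W[m][:,:2].astype(np.float32)),W[m].mean(0))
# gripper open, rail positions across columns
for u in (285,365):
    print(u,[(v,W[v,u].round(0).tolist()) for v in range(292,376,2)])
E
```

```text
A 59.35651728042982 ((649.2546997070312, 177.8218536376953), (61.34874725341797, 111.21760559082031), 72.16507720947266) [648.4 177.4  59.6]
[[587. 166.]
 [693. 132.]
 [712. 190.]
 [606. 224.]]
B 61.215167869121316 ((655.4329833984375, -138.23870849609375), (111.47280883789062, 60.56536865234375), 6.443990230560303) [ 654.5 -138.3   59.7]
[[ 597. -114.]
 [ 603. -175.]
 [ 714. -162.]
 [ 707. -102.]]
pink 59.551810886054724 ((831.3489379882812, 76.14216613769531), (61.919761657714844, 110.82159423828125), 20.00406837463379) [830.5  76.   59.5]
[[783. 118.]
 [821.  13.]
 [879.  35.]
 [841. 139.]]
off 17.791783015674945 ((709.2615356445312, 0.740814208984375), (69.96328735351562, 30.30133628845215), 41.01632308959961) [7.092e+02 5.000e-01 1.910e+01]
[[673. -11.]
 [693. -34.]
 [746.  12.]
 [726.  35.]]
(325, 335) [438.4  13.4 172.9]
(270, 335) [438.  119.7 170.6]
(380, 335) [438.8 -92.5 172.5]
(325, 312) [482.3  13.6 171.2]
(325, 356) [398.8  13.3 171.6]
(262, 335) [438.  134.8 173.6]
(259, 335) [436.4 150.5  95. ]
(388, 335) [ 438.9 -107.8  173.4]
(391, 335) [ 437.4 -123.3   97.8]
(200, 
[... 2039 characters left out ...]
, -64.0, 170.0]), (330, [448.0, -64.0, 172.0]), (332, [444.0, -64.0, 174.0]), (334, [441.0, -64.0, 173.0]), (336, [437.0, -64.0, 173.0]), (338, [433.0, -64.0, 170.0]), (340, [429.0, -64.0, 172.0]), (342, [425.0, -63.0, 174.0]), (344, [422.0, -63.0, 176.0]), (346, [418.0, -64.0, 169.0]), (348, [414.0, -63.0, 176.0]), (350, [410.0, -63.0, 174.0]), (352, [407.0, -63.0, 173.0]), (354, [403.0, -63.0, 173.0]), (356, [399.0, -63.0, 172.0]), (358, [396.0, -63.0, 180.0]), (360, [392.0, -62.0, 182.0]), (362, [389.0, -62.0, 182.0]), (364, [373.0, -75.0, 19.0]), (366, [369.0, -75.0, 17.0]), (368, [363.0, -76.0, 0.0]), (370, [358.0, -76.0, -0.0]), (372, [354.0, -76.0, -0.0]), (374, [350.0, -76.0, -0.0])]
```

carry_out --steps '[{"travel": [1.5, 1.1, 0], "rot": [0, 0, -0.65]}, {"travel": [3.19, 2.29, 0], "rot": [0, 0, -0.65]}, {"travel": [3.19, 2.29, 0], "rot": [0, 0, -0.65]}, {"travel": [3.19, 2.29, 0], "rot": [0, 0, -0.65]}, {"travel": [3.19, 2.29, 0], "rot": [0, 0, -0.65]}, {"travel": [3.19, 2.29, 0], "rot": [0, 0, -0.65]}, {"travel": [3.19, 2.29, 0], "rot": [0, 0, -0.65]}, {"travel": [3.19, 2.29, 0], "rot": [0, 0, -0.65]}, {"travel": [3.19, 2.29, 0], "rot": [0, 0, -0.65]}, {"travel": [3.19, 2.29, 0], "rot": [0, 0, -0.65]}]' --gripper 100

```text
clock: 0.93
eef_pos: [448.3, -285.9, 231.0]
eef_rot: [[0.986, 0.165, -0.0], [0.165, -0.986, 0.0], [-0.0, -0.0, -1.0]]
wrist_force: [1.2, -0.9, -0.1]
opening: 1.003
```

carry_out --steps '[{"travel": [3.19, 2.29, 0], "rot": [0, 0, -0.64]}, {"travel": [3.19, 2.29, 0], "rot": [0, 0, -0.64]}, {"travel": [3.19, 2.29, 0], "rot": [0, 0, -0.64]}, {"travel": [3.19, 2.29, 0], "rot": [0, 0, -0.64]}, {"travel": [3.19, 2.29, 0], "rot": [0, 0, -0.64]}, {"travel": [2.42, 1.74, -2], "rot": [0, 0, 0]}, {"travel": [2.42, 1.74, -3], "rot": [0, 0, 0]}, {"travel": [0, 0, -3], "rot": [0, 0, 0]}, {"travel": [0, 0, 0], "rot": [0, 0, 0]}, {"travel": [0, 0, 0], "rot": [0, 0, 0]}]'

```text
clock: 1.77
eef_pos: [653.5, -138.2, 149.4]
eef_rot: [[0.994, 0.11, -0.005], [0.11, -0.994, 0.001], [-0.005, -0.002, -1.0]]
wrist_force: [-0.8, -0.5, 0.1]
opening: 1.002
```

Run:
```python
from station import observe, camera
import cv2,numpy as np
s=observe();print(s["eef_pos"],s["eef_rot"][:,0],s["wrist_force"],s["joints"])
p,d=camera("side");cv2.imwrite("pics/s2.png",cv2.resize(p[150:350,200:480,::-1],None,fx=2.5,fy=2.5))
```

```text
[ 653.46073163 -138.22478354  149.4325454 ] [ 0.99387069  0.11042581 -0.00521448] [-0.77903299 -0.52415039  0.0882676 ] [-2.63595807e-01  4.97608248e-01  1.03399249e+00 -3.16784724e-04
  1.61546989e+00  1.19653871e+00]
```

View pics/s2.png

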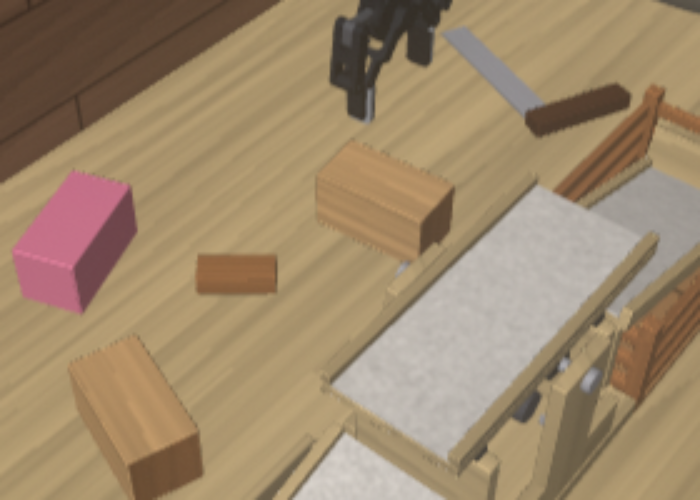

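Gripper open above the right-hand blank (crop ~(380,200)), clear of everything; descending.

carry_out --steps '[{"travel": [0, 0, -3], "rot": [0, 0, 0]}, {"travel": [0, 0, -3.5], "rot": [0, 0, 0]}, {"travel": [0, 0, -3], "rot": [0, 0, 0]}, {"travel": [0, 0, -2], "rot": [0, 0, 0]}, {"travel": [0, 0, -1.2], "rot": [0, 0, 0]}, {"travel": [0, 0, -0.6], "rot": [0, 0, 0]}, {"travel": [0, 0, 0], "rot": [0, 0, 0]}, {"travel": [0, 0, 0], "rot": [0, 0, 0]}]'

```text
clock: 2.48
eef_pos: [655.8, -139.1, 21.4]
eef_rot: [[0.994, 0.11, 0.004], [0.11, -0.994, -0.001], [0.003, 0.001, -1.0]]
wrist_force: [0.9, -0.3, 0.7]
opening: 0.998
```

carry_out --steps '[{"travel": [0, 0, 0], "rot": [0, 0, 0]}, {"travel": [0, 0, 0], "rot": [0, 0, 0]}, {"travel": [0, 0, 0], "rot": [0, 0, 0]}, {"travel": [0, 0, 0], "rot": [0, 0, 0]}, {"travel": [0, 0, 0], "rot": [0, 0, 0]}, {"travel": [0, 0, 0], "rot": [0, 0, 0]}, {"travel": [0, 0, 0], "rot": [0, 0, 0]}, {"travel": [0, 0, 0], "rot": [0, 0, 0]}]' --gripper 0 --squeeze 40

```text
clock: 3.15
eef_pos: [655.6, -138.9, 20.8]
eef_rot: [[0.994, 0.11, 0.003], [0.11, -0.994, -0.001], [0.003, 0.002, -1.0]]
wrist_force: [-0.5, -0.1, 5.8]
opening: 0.698
```

carry_out --steps '[{"travel": [0, 0, 1], "rot": [0, 0, 0]}, {"travel": [0, 0, 2.5], "rot": [0, 0, 0]}, {"travel": [0, 0, 4], "rot": [0, 0, 0]}, {"travel": [0, 0, 4], "rot": [0, 0, 0]}, {"travel": [0, 0, 4], "rot": [0, 0, 0]}, {"travel": [0, 0, 4], "rot": [0, 0, 0]}, {"travel": [0, 0, 2.5], "rot": [0, 0, 0]}, {"travel": [0, 0, 0], "rot": [0, 0, 0]}, {"travel": [0, 0, 0], "rot": [0, 0, 0]}, {"travel": [0, 0, 0], "rot": [0, 0, 0]}]'

```text
clock: 3.98
eef_pos: [654.0, -138.2, 236.3]
eef_rot: [[0.994, 0.11, -0.004], [0.11, -0.994, 0.001], [-0.004, -0.001, -1.0]]
wrist_force: [-0.2, 0.8, -4.2]
opening: 0.697
```

carry_out --steps '[{"travel": [0, 0, 0], "rot": [0, 0, 0]}, {"travel": [0, 0, 0], "rot": [0, 0, 0]}, {"travel": [0, 0, 0], "rot": [0, 0, 0]}, {"travel": [0, 0, 0], "rot": [0, 0, 0]}, {"travel": [0, 0, 0], "rot": [0, 0, 0]}, {"travel": [0, 0, 0], "rot": [0, 0, 0]}, {"travel": [0, 0, 0], "rot": [0, 0, 0]}]'

```text
clock: 4.57
eef_pos: [654.6, -138.5, 238.7]
eef_rot: [[0.994, 0.11, -0.0], [0.11, -0.994, -0.0], [-0.0, 0.0, -1.0]]
wrist_force: [0.6, -0.9, -3.5]
opening: 0.695
```

Run:
```python
from station import observe, camera
import cv2,numpy as np
F=[];E=[]
for i in range(12):
    s=observe();F.append(s["wrist_force"]);E.append(s["effort"][:3]);p,d=camera("side" if i%2 else "top")
    if i%2==0: np.savez("t3.npz",p=p,d=d)
    if i==11: cv2.imwrite("pics/s3.png",p[:,:,::-1])
F=np.array(F);print(F.round(2),F.mean(0),F.std(0));print(s["eef_pos"],s["eef_rot"],s["clock"],s["joints"])
```

```text
[[ 0.6  -0.92 -3.49]
 [ 0.07 -0.35 -2.93]
 [-0.19 -0.17 -2.36]
 [-0.29 -0.36 -2.22]
 [-0.44  0.   -3.17]
 [-0.13 -0.36 -1.92]
 [-0.89  0.32 -3.46]
 [-0.95 -0.01 -2.08]
 [-0.58  0.58 -3.12]
 [-0.78  1.16 -3.18]
 [-0.1  -0.05 -3.63]
 [-0.17 -0.06 -3.17]] [-0.32039573 -0.01837517 -2.89493827] [0.42117863 0.50380002 0.56774622]
[ 654.64494653 -138.47060746  238.80561286] [[ 9.93907872e-01  1.10214068e-01  3.09473932e-05]
 [ 1.10214070e-01 -9.93907867e-01 -1.02098633e-04]
 [ 1.95061519e-05  1.04887474e-04 -9.99999994e-01]] 5.1167 [-2.63584009e-01  4.72466867e-01  8.90321833e-01 -9.25021513e-05
  1.77874747e+00  1.19675479e+00]
```

View pics/s3.png

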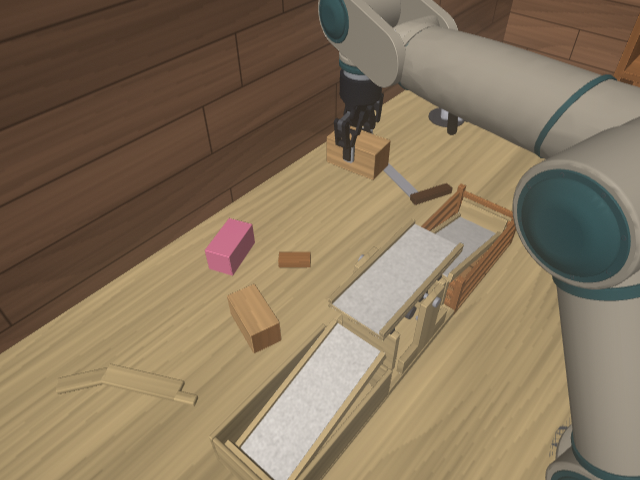

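The blank is held clear. 2.9 N so far, but the readings are noisy, so I'll average more.

Run:
```python
from station import observe, camera
import numpy as np
F=[];E=[]
for i in range(50):
    s=observe();F.append(s["wrist_force"]);E.append(s["effort"]);camera("side")
F=np.array(F);print(F.mean(0),F.std(0)/50**.5,np.mean(E,0),np.std(E,0),s["eef_pos"],s["clock"]); print(F[::5,2])
```

```text
[ 0.01521533 -0.0896624  -2.95373469] [0.06368336 0.07066674 0.06523319] [ 4.29368416e-05 -5.66292514e+01 -3.76748000e+01 -4.46264800e-04
  1.32842900e-03 -5.16898125e-06] [4.33209790e-04 6.78277393e-04 3.89525471e-04 6.80204247e-05
 7.86376467e-05 2.98719325e-05] [ 654.65540544 -138.44861062  238.76426088] 7.6167
[-3.0064225  -2.44525468 -2.7413476  -3.58966793 -2.87106411 -3.44370708
 -3.04521051 -2.39028577 -2.53057083 -2.38084821]
```

About 301 ± 7 g, so it is under 350 g and dry, and belongs in the solid-walled box at the +y end. Moving over the +y half of the tray.

carry_out --steps '[{"travel": [-1, 1, 0], "rot": [0, 0, 3.7]}, {"travel": [-1.75, 1.78, 0], "rot": [0, 0, 7]}, {"travel": [-1.75, 1.78, 0], "rot": [0, 0, 7]}, {"travel": [-1.75, 1.78, 0], "rot": [0, 0, 7]}, {"travel": [-1.75, 1.78, 0], "rot": [0, 0, 7]}, {"travel": [-1.75, 1.78, 0], "rot": [0, 0, 7]}, {"travel": [-1.75, 1.78, 0], "rot": [0, 0, 7]}, {"travel": [-1.75, 1.78, 0], "rot": [0, 0, 7]}, {"travel": [-1.75, 1.78, 0], "rot": [0, 0, 7]}, {"travel": [-1.75, 1.78, 0], "rot": [0, 0, 7]}]'

```text
clock: 8.5
eef_pos: [486.2, 32.5, 239.0]
eef_rot: [[0.286, 0.958, 0.001], [0.958, -0.286, 0.0], [0.0, 0.001, -1.0]]
wrist_force: [-0.1, 0.4, -2.9]
opening: 0.696
```

carry_out --steps '[{"travel": [-1.75, 1.78, 0], "rot": [0, 0, 7]}, {"travel": [-1.75, 1.78, 0], "rot": [0, 0, 7]}, {"travel": [-1.28, 1.22, 0], "rot": [0, 0, 4]}, {"travel": [0, 0, 0], "rot": [0, 0, 0]}, {"travel": [0, 0, 0], "rot": [0, 0, 0]}, {"travel": [0, 0, 0], "rot": [0, 0, 0]}]'

```text
clock: 9.0
eef_pos: [439.7, 79.2, 239.0]
eef_rot: [[-0.017, 1.0, 0.001], [1.0, 0.017, -0.0], [-0.0, 0.001, -1.0]]
wrist_force: [0.0, -0.1, -2.8]
opening: 0.694
```

Run:
```python
from station import observe, camera
import cv2,numpy as np
s=observe();print(s["eef_pos"],s["eef_rot"][:,0],s["wrist_force"],s["joints"],s["opening"])
p,d=camera("side");cv2.imwrite("pics/s4.png",cv2.resize(p[120:480,160:640,::-1],None,fx=1.6,fy=1.6))
```

```text
[439.72094873  79.23105565 239.02577401] [-1.65500679e-02  9.99863012e-01 -2.30074112e-04] [ 0.03681293 -0.08791595 -2.82123253] [ 9.57813138e-02 -1.74517975e-01  1.60254340e+00 -3.05546045e-04
  1.71266443e+00  7.91870450e-02] 0.6944602477401133
```

View pics/s4.png

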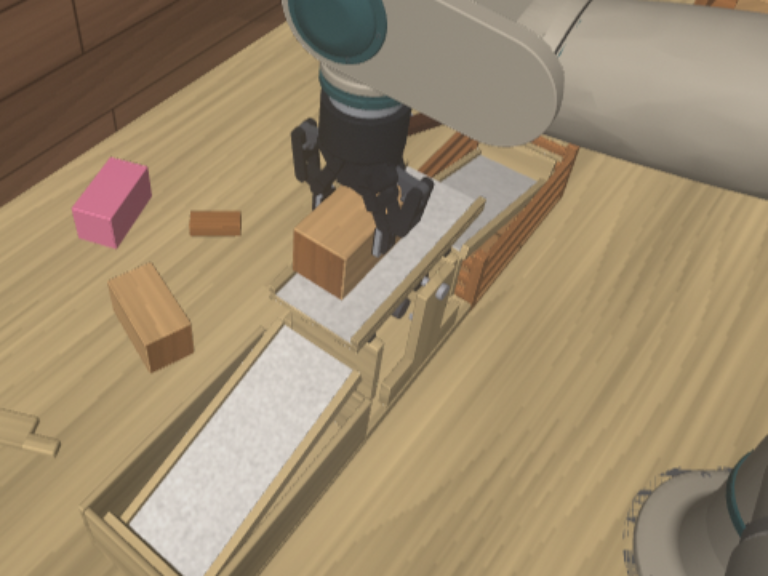

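The blank is level above the +y half, in line with the tray (crop (340,245)). The solid box is at the lower left. Lowering gently.

carry_out --steps '[{"travel": [0, 0, -0.8], "rot": [0, 0, 0]}, {"travel": [0, 0, -1.2], "rot": [0, 0, 0]}, {"travel": [0, 0, -1], "rot": [0, 0, 0]}, {"travel": [0, 0, -0.6], "rot": [0, 0, 0]}, {"travel": [0, 0, -0.3], "rot": [0, 0, 0]}, {"travel": [0, 0, -0.2], "rot": [0, 0, 0]}, {"travel": [0, 0, 0], "rot": [0, 0, 0]}, {"travel": [0, 0, 0], "rot": [0, 0, 0]}, {"travel": [0, 0, 0], "rot": [0, 0, 0]}, {"travel": [0, 0, 0], "rot": [0, 0, 0]}]'

```text
clock: 9.88
eef_pos: [439.6, 79.6, 198.3]
eef_rot: [[-0.018, 1.0, 0.001], [1.0, 0.018, 0.0], [0.0, 0.001, -1.0]]
wrist_force: [-0.0, 1.1, -3.4]
opening: 0.696
```

Run:
```python
from station import observe, camera
import cv2,numpy as np
from h import *
p,d=camera("side");W=cloud("side",d)
s=observe();print(s["eef_pos"],s["wrist_force"],s["clock"])
cv2.imwrite("pics/s5.png",cv2.resize(p[200:400,280:520,::-1],None,fx=3,fy=3))
# tray bed tilt
m=(abs(W[...,0]-425)<30)&(W[...,1]>-105)&(W[...,1]<10)&(abs(W[...,2]-173)<15)
q=W[m];print(m.sum(),np.polyfit(q[:,1]-14.5,q[:,2],1))
```

```text
[439.53024179  79.57097775 198.17799013] [ 0.16273464 -0.00720014 -2.5092375 ] 9.9333
974 [1.14721847e-05 1.73572314e+02]
```

View pics/s5.png

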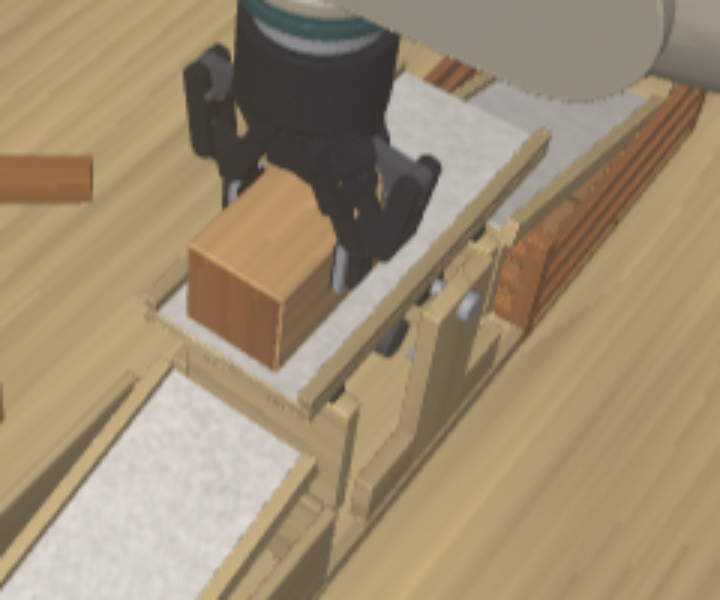

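The blank is about 4 mm above the level bed and clear of both rails. 3 mm more, then check the tilt.

carry_out --steps '[{"travel": [0, 0, -0.15], "rot": [0, 0, 0]}, {"travel": [0, 0, -0.15], "rot": [0, 0, 0]}, {"travel": [0, 0, 0], "rot": [0, 0, 0]}, {"travel": [0, 0, 0], "rot": [0, 0, 0]}, {"travel": [0, 0, 0], "rot": [0, 0, 0]}]'

```text
clock: 10.35
eef_pos: [439.3, 79.5, 194.7]
eef_rot: [[-0.018, 1.0, 0.0], [1.0, 0.018, -0.0], [-0.0, 0.0, -1.0]]
wrist_force: [0.1, -0.1, -2.9]
opening: 0.694
```

Run:
```python
from station import observe, camera
import cv2,numpy as np
from h import *
p,d=camera("side");W=cloud("side",d)
s=observe();print(s["eef_pos"],s["wrist_force"],s["clock"])
m=(abs(W[...,0]-425)<30)&(W[...,1]>-105)&(W[...,1]<10)&(abs(W[...,2]-173)<15)
q=W[m];print(m.sum(),np.polyfit(q[:,1]-14.5,q[:,2],1))
```

```text
[439.36177456  79.54514229 194.79858791] [-0.11298368 -0.35419145 -2.01557415] 10.4
990 [-9.64412593e-04  1.73629311e+02]
```

carry_out --steps '[{"travel": [0, 0, 0], "rot": [0, 0, 0]}, {"travel": [0, 0, 0], "rot": [0, 0, 0]}, {"travel": [0, 0, 0], "rot": [0, 0, 0]}, {"travel": [0, 0, 0], "rot": [0, 0, 0]}, {"travel": [0, 0, 0], "rot": [0, 0, 0]}, {"travel": [0, 0, 0], "rot": [0, 0, 0]}, {"travel": [0, 0, 0], "rot": [0, 0, 0]}, {"travel": [0, 0, 0], "rot": [0, 0, 0]}, {"travel": [0, 0, 0], "rot": [0, 0, 0]}, {"travel": [0, 0, 0], "rot": [0, 0, 0]}]' --gripper 100

```text
clock: 11.23
eef_pos: [439.4, 79.5, 194.7]
eef_rot: [[-0.018, 1.0, 0.0], [1.0, 0.018, -0.0], [-0.0, 0.0, -1.0]]
wrist_force: [0.7, 0.4, 0.4]
opening: 1.001
```

Run:
```python
from station import observe, camera
import cv2,numpy as np
p,d=camera("side")
s=observe();print(s["eef_pos"],s["wrist_force"],s["clock"])
cv2.imwrite("pics/s6.png",cv2.resize(p[120:480,160:640,::-1],None,fx=1.6,fy=1.6))
```

```text
[439.36111518  79.55934666 194.75574039] [-0.35573837  0.62741691  0.74676074] 11.2833
```

View pics/s6.png

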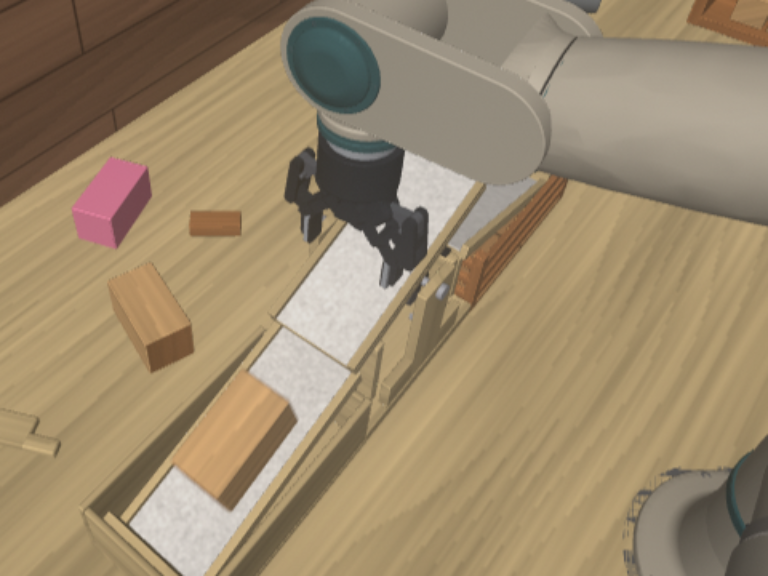

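The first blank is sliding down into the solid box (crop (235,440)), with the tray tipped to +y. Going up and over to the second blank.

carry_out --steps '[{"travel": [0, 0, 2], "rot": [0, 0, 0]}, {"travel": [0, 0, 2.5], "rot": [0, 0, 0]}, {"travel": [1.2, 0.6, 0], "rot": [0, 0, 6]}, {"travel": [2.2, 1.03, 0], "rot": [0, 0, 7.1]}, {"travel": [2.2, 1.03, 0], "rot": [0, 0, 7.1]}, {"travel": [2.2, 1.03, 0], "rot": [0, 0, 7.1]}, {"travel": [2.2, 1.03, 0], "rot": [0, 0, 7.1]}, {"travel": [2.2, 1.03, 0], "rot": [0, 0, 7.1]}, {"travel": [2.2, 1.03, 0], "rot": [0, 0, 7.1]}, {"travel": [2.2, 1.03, 0], "rot": [0, 0, 7.1]}]'

```text
clock: 12.12
eef_pos: [606.3, 158.2, 239.4]
eef_rot: [[-0.839, 0.543, -0.0], [0.543, 0.839, -0.0], [0.0, -0.0, -1.0]]
wrist_force: [0.1, -0.5, 0.3]
opening: 0.993
```

carry_out --steps '[{"travel": [2.2, 1.03, -2], "rot": [0, 0, 7.1]}, {"travel": [2.2, 0.96, -3], "rot": [0, 0, 7.1]}, {"travel": [0, 0, -3], "rot": [0, 0, 1.2]}, {"travel": [0, 0, 0], "rot": [0, 0, 0]}, {"travel": [0, 0, 0], "rot": [0, 0, 0]}, {"travel": [0, 0, 0], "rot": [0, 0, 0]}]'

```text
clock: 12.62
eef_pos: [649.8, 177.5, 162.5]
eef_rot: [[-0.951, 0.308, 0.003], [0.308, 0.951, 0.001], [-0.003, 0.002, -1.0]]
wrist_force: [0.4, 0.4, 1.0]
opening: 1.004
```

Run:
```python
from station import observe, camera
import cv2,numpy as np
p,d=camera("side")
F=[]
for i in range(8):F.append(observe()["wrist_force"]);camera("top")
s=observe();print(s["eef_pos"],s["eef_rot"][:,0],np.mean(F,0),s["clock"],s["joints"])
cv2.imwrite("pics/s7.png",cv2.resize(p[120:480,160:640,::-1],None,fx=1.6,fy=1.6))
```

```text
[649.39194635 177.50231922 160.26688238] [-9.51704723e-01  3.07014327e-01 -5.67915644e-04] [ 0.02396024 -0.13948341  0.13026665] 13.0667 [ 2.11950535e-01  5.02980560e-01  1.00516966e+00  6.96850510e-05
  1.63274631e+00 -1.04678726e+00]
```

View pics/s7.png

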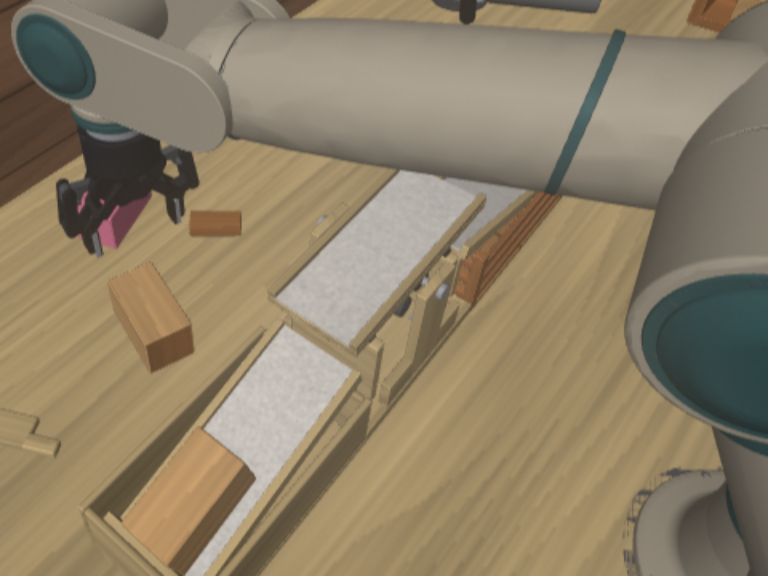

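The first blank rests at the slide's end stop and the tray is swinging back. The empty gripper reads about 0.1 N, so there's hardly any bias. Descending onto the second blank.

carry_out --steps '[{"travel": [0, 0, -3], "rot": [0, 0, 0]}, {"travel": [0, 0, -3.5], "rot": [0, 0, 0]}, {"travel": [0, 0, -3.3], "rot": [0, 0, 0]}, {"travel": [0, 0, -2.2], "rot": [0, 0, 0]}, {"travel": [0, 0, -1.3], "rot": [0, 0, 0]}, {"travel": [0, 0, -0.7], "rot": [0, 0, 0]}, {"travel": [0, 0, 0], "rot": [0, 0, 0]}, {"travel": [0, 0, 0], "rot": [0, 0, 0]}]'

```text
clock: 13.73
eef_pos: [650.2, 177.7, 21.3]
eef_rot: [[-0.952, 0.307, 0.002], [0.307, 0.952, 0.001], [-0.002, 0.001, -1.0]]
wrist_force: [0.4, 0.3, -0.0]
opening: 1.0
```

carry_out --steps '[{"travel": [0, 0, 0], "rot": [0, 0, 0]}, {"travel": [0, 0, 0], "rot": [0, 0, 0]}, {"travel": [0, 0, 0], "rot": [0, 0, 0]}, {"travel": [0, 0, 0], "rot": [0, 0, 0]}, {"travel": [0, 0, 0], "rot": [0, 0, 0]}, {"travel": [0, 0, 0], "rot": [0, 0, 0]}, {"travel": [0, 0, 0], "rot": [0, 0, 0]}, {"travel": [0, 0, 0], "rot": [0, 0, 0]}]' --gripper 0 --squeeze 40

```text
clock: 14.4
eef_pos: [650.4, 177.8, 22.0]
eef_rot: [[-0.952, 0.307, 0.003], [0.307, 0.952, 0.001], [-0.003, 0.002, -1.0]]
wrist_force: [-0.5, -0.0, 5.3]
opening: 0.692
```

carry_out --steps '[{"travel": [0, 0, 1], "rot": [0, 0, 0]}, {"travel": [0, 0, 2.5], "rot": [0, 0, 0]}, {"travel": [0, 0, 4], "rot": [0, 0, 0]}, {"travel": [0, 0, 4], "rot": [0, 0, 0]}, {"travel": [0, 0, 4], "rot": [0, 0, 0]}, {"travel": [0, 0, 4], "rot": [0, 0, 0]}, {"travel": [0, 0, 2.5], "rot": [0, 0, 0]}, {"travel": [0, 0, 0], "rot": [0, 0, 0]}, {"travel": [0, 0, 0], "rot": [0, 0, 0]}, {"travel": [0, 0, 0], "rot": [0, 0, 0]}]'

```text
clock: 15.23
eef_pos: [648.7, 177.4, 237.8]
eef_rot: [[-0.952, 0.307, -0.003], [0.307, 0.952, -0.001], [0.003, -0.002, -1.0]]
wrist_force: [-0.2, 0.2, -2.6]
opening: 0.699
```

carry_out --steps '[{"travel": [0, 0, 0], "rot": [0, 0, 0]}, {"travel": [0, 0, 0], "rot": [0, 0, 0]}, {"travel": [0, 0, 0], "rot": [0, 0, 0]}, {"travel": [0, 0, 0], "rot": [0, 0, 0]}, {"travel": [0, 0, 0], "rot": [0, 0, 0]}, {"travel": [0, 0, 0], "rot": [0, 0, 0]}, {"travel": [0, 0, 0], "rot": [0, 0, 0]}]'

```text
clock: 15.82
eef_pos: [649.4, 177.5, 239.7]
eef_rot: [[-0.952, 0.307, 0.0], [0.307, 0.952, 0.0], [-0.0, 0.0, -1.0]]
wrist_force: [-0.5, 0.5, -2.9]
opening: 0.695
```

Run:
```python
from station import observe, camera
import cv2,numpy as np
F=[]
for i in range(50):
    s=observe();F.append(s["wrist_force"]);p,d=camera("side")
F=np.array(F);print(F.mean(0),F.std(0)/50**.5,s["eef_pos"],s["eef_rot"][:,0],s["opening"],s["clock"])
cv2.imwrite("pics/s8.png",p[:,:,::-1])
```

```text
[ 0.04062654 -0.07641738 -2.16914286] [0.07008652 0.07224904 0.06885197] [649.3371725  177.5417586  239.72852862] [-9.51759473e-01  3.06845076e-01  6.97098834e-05] 0.7015906030026736 18.2667
```

View pics/s8.png

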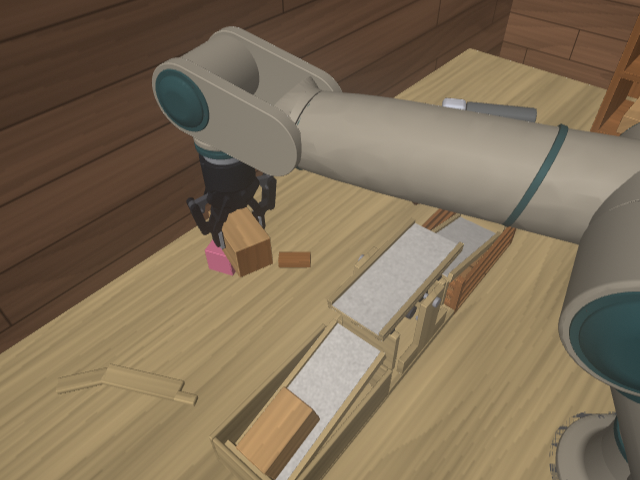

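About 221 g (2.17 ± 0.07 N), so this one is dry too. It also goes into the solid box at +y. The tray is level again.

carry_out --steps '[{"travel": [-1.1, -0.5, 0], "rot": [0, 0, -4]}, {"travel": [-2, -0.94, 0], "rot": [0, 0, -7]}, {"travel": [-2, -0.94, 0], "rot": [0, 0, -7]}, {"travel": [-2, -0.94, 0], "rot": [0, 0, -7]}, {"travel": [-2, -0.94, 0], "rot": [0, 0, -7]}, {"travel": [-2, -0.94, 0], "rot": [0, 0, -7]}, {"travel": [-2, -0.94, 0], "rot": [0, 0, -7]}, {"travel": [-2, -0.94, 0], "rot": [0, 0, -7]}, {"travel": [-2, -0.94, 0], "rot": [0, 0, -7]}, {"travel": [-2, -0.94, 0], "rot": [0, 0, -7]}]'

```text
clock: 19.15
eef_pos: [457.3, 87.6, 239.9]
eef_rot: [[-0.083, 0.997, 0.001], [0.997, 0.083, 0.0], [-0.0, 0.001, -1.0]]
wrist_force: [-0.3, 0.4, -1.5]
opening: 0.694
```

carry_out --steps '[{"travel": [-1.9, -0.84, 0], "rot": [0, 0, -4.2]}, {"travel": [0, 0, 0], "rot": [0, 0, 0]}, {"travel": [0, 0, -0.8], "rot": [0, 0, 0]}, {"travel": [0, 0, -1.2], "rot": [0, 0, 0]}, {"travel": [0, 0, -1], "rot": [0, 0, 0]}, {"travel": [0, 0, -0.6], "rot": [0, 0, 0]}, {"travel": [0, 0, -0.3], "rot": [0, 0, 0]}, {"travel": [0, 0, 0], "rot": [0, 0, 0]}, {"travel": [0, 0, 0], "rot": [0, 0, 0]}, {"travel": [0, 0, 0], "rot": [0, 0, 0]}]'

```text
clock: 19.98
eef_pos: [439.7, 79.6, 201.2]
eef_rot: [[-0.016, 1.0, 0.001], [1.0, 0.016, 0.0], [0.0, 0.001, -1.0]]
wrist_force: [0.5, 0.2, -1.5]
opening: 0.698
```

Run:
```python
from station import observe, camera
import cv2,numpy as np
from h import *
p,d=camera("side");W=cloud("side",d)
s=observe();print(s["eef_pos"],s["eef_rot"][:,0],s["wrist_force"],s["clock"])
cv2.imwrite("pics/s9.png",cv2.resize(p[200:400,280:520,::-1],None,fx=3,fy=3))
m=(abs(W[...,0]-425)<30)&(W[...,1]>-105)&(W[...,1]<10)&(abs(W[...,2]-173)<15)
q=W[m];print(m.sum(),np.polyfit(q[:,1]-14.5,q[:,2],1))
```

```text
[439.67263225  79.61128045 201.28661231] [-1.63396075e-02  9.99866497e-01  7.68465330e-05] [-0.10166079  0.31965137 -2.76753259] 20.0333
988 [-2.08722527e-02  1.73562764e+02]
```

View pics/s9.png

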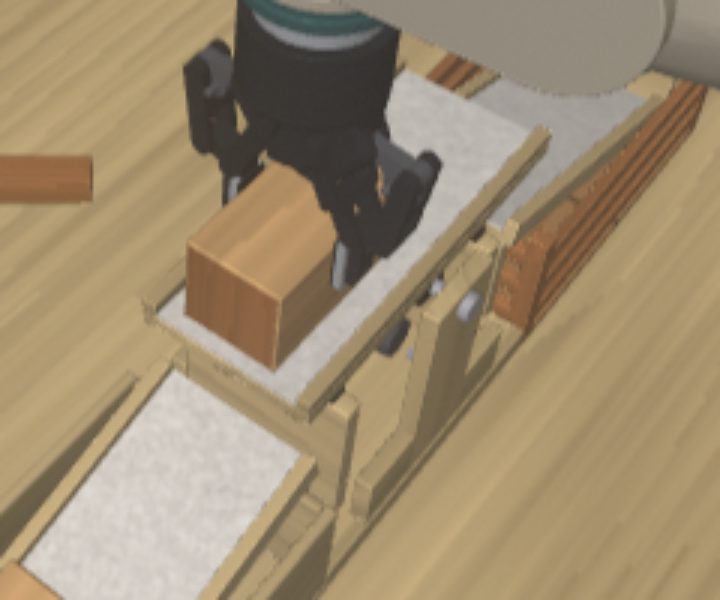

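Centred between the rails, about 6 mm up. The tray sits at 0.02 rad, within its stated rest band of 0.03. Lowering 5 mm and releasing.

carry_out --steps '[{"travel": [0, 0, -0.2], "rot": [0, 0, 0]}, {"travel": [0, 0, -0.2], "rot": [0, 0, 0]}, {"travel": [0, 0, -0.1], "rot": [0, 0, 0]}, {"travel": [0, 0, 0], "rot": [0, 0, 0]}, {"travel": [0, 0, 0], "rot": [0, 0, 0]}, {"travel": [0, 0, 0], "rot": [0, 0, 0]}, {"travel": [0, 0, 0], "rot": [0, 0, 0]}]'

```text
clock: 20.62
eef_pos: [439.4, 79.5, 195.8]
eef_rot: [[-0.016, 1.0, 0.0], [1.0, 0.016, -0.0], [-0.0, 0.0, -1.0]]
wrist_force: [-0.3, -0.3, -1.7]
opening: 0.698
```

Run:
```python
from station import observe, camera
import numpy as np
from h import *
p,d=camera("side");W=cloud("side",d)
s=observe();print(s["eef_pos"],s["wrist_force"],s["clock"])
m=(abs(W[...,0]-425)<30)&(W[...,1]>-105)&(W[...,1]<10)&(abs(W[...,2]-173)<15)
q=W[m];print(m.sum(),np.polyfit(q[:,1]-14.5,q[:,2],1))
```

```text
[439.4036615   79.52996611 195.87593369] [ 1.09078041 -0.2547782  -1.58381952] 20.6667
1013 [-2.15630857e-02  1.73490805e+02]
```

carry_out --steps '[{"travel": [0, 0, -0.1], "rot": [0, 0, 0]}, {"travel": [0, 0, 0], "rot": [0, 0, 0]}, {"travel": [0, 0, 0], "rot": [0, 0, 0]}]'

```text
clock: 20.92
eef_pos: [439.4, 79.6, 194.8]
eef_rot: [[-0.016, 1.0, 0.0], [1.0, 0.016, 0.0], [0.0, 0.0, -1.0]]
wrist_force: [-0.3, -0.1, -2.0]
opening: 0.694
```

carry_out --steps '[{"travel": [0, 0, 0], "rot": [0, 0, 0]}, {"travel": [0, 0, 0], "rot": [0, 0, 0]}, {"travel": [0, 0, 0], "rot": [0, 0, 0]}, {"travel": [0, 0, 0], "rot": [0, 0, 0]}, {"travel": [0, 0, 0], "rot": [0, 0, 0]}, {"travel": [0, 0, 0], "rot": [0, 0, 0]}, {"travel": [0, 0, 0], "rot": [0, 0, 0]}, {"travel": [0, 0, 0], "rot": [0, 0, 0]}, {"travel": [0, 0, 0], "rot": [0, 0, 0]}, {"travel": [0, 0, 0], "rot": [0, 0, 0]}]' --gripper 100

```text
clock: 21.75
eef_pos: [439.4, 79.6, 194.8]
eef_rot: [[-0.016, 1.0, 0.0], [1.0, 0.016, -0.0], [-0.0, 0.0, -1.0]]
wrist_force: [0.4, -0.1, -0.3]
opening: 1.001
```

Run:
```python
from station import observe, camera
import cv2
p,d=camera("side")
s=observe();print(s["eef_pos"],s["wrist_force"],s["clock"],s["opening"])
cv2.imwrite("pics/s10.png",cv2.resize(p[120:480,160:640,::-1],None,fx=1.6,fy=1.6))
```

```text
[439.35916852  79.5509964  194.76971693] [ 0.18880898 -0.29351712  0.53573677] 21.8 1.0007988003026111
```

View pics/s10.png

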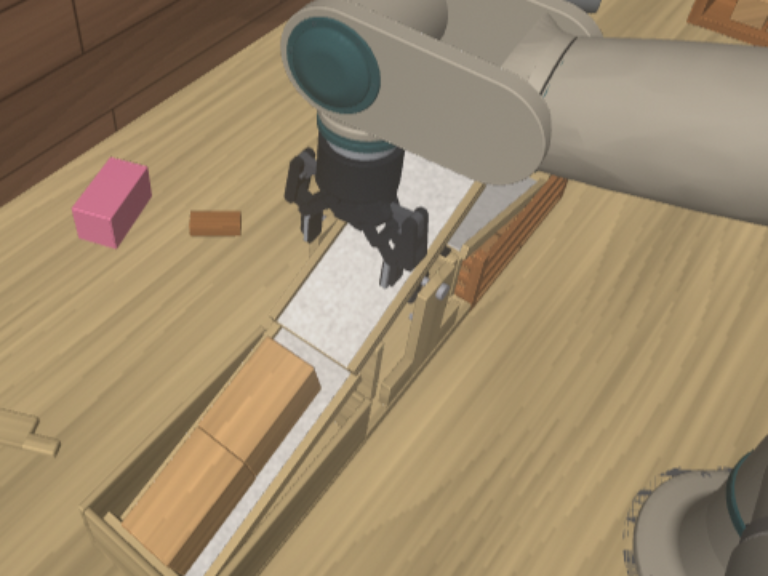

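Both blanks lie in file in the solid box. Raising the gripper clear and letting the tray swing back.

carry_out --steps '[{"travel": [0, 0, 2], "rot": [0, 0, 0]}, {"travel": [0, 0, 3.5], "rot": [0, 0, 0]}, {"travel": [0, 0, 4], "rot": [0, 0, 0]}, {"travel": [0, 0, 3], "rot": [0, 0, 0]}, {"travel": [0, 0, 0], "rot": [0, 0, 0]}, {"travel": [0, 0, 0], "rot": [0, 0, 0]}, {"travel": [0, 0, 0], "rot": [0, 0, 0]}, {"travel": [0, 0, 0], "rot": [0, 0, 0]}, {"travel": [0, 0, 0], "rot": [0, 0, 0]}, {"travel": [0, 0, 0], "rot": [0, 0, 0]}]'

```text
clock: 22.63
eef_pos: [439.1, 79.5, 318.6]
eef_rot: [[-0.016, 1.0, -0.002], [1.0, 0.016, -0.0], [-0.0, -0.002, -1.0]]
wrist_force: [-0.4, 0.3, 0.5]
opening: 1.0
```

carry_out --steps '[{"travel": [0, 0, 0], "rot": [0, 0, 0]}, {"travel": [0, 0, 0], "rot": [0, 0, 0]}, {"travel": [0, 0, 0], "rot": [0, 0, 0]}, {"travel": [0, 0, 0], "rot": [0, 0, 0]}, {"travel": [0, 0, 0], "rot": [0, 0, 0]}, {"travel": [0, 0, 0], "rot": [0, 0, 0]}, {"travel": [0, 0, 0], "rot": [0, 0, 0]}, {"travel": [0, 0, 0], "rot": [0, 0, 0]}, {"travel": [0, 0, 0], "rot": [0, 0, 0]}, {"travel": [0, 0, 0], "rot": [0, 0, 0]}]'

```text
clock: 23.47
eef_pos: [439.4, 79.5, 319.8]
eef_rot: [[-0.016, 1.0, 0.0], [1.0, 0.016, -0.0], [-0.0, 0.0, -1.0]]
wrist_force: [0.5, -0.5, -0.5]
opening: 0.998
```

carry_out --steps '[{"travel": [0, 0, 0], "rot": [0, 0, 0]}, {"travel": [0, 0, 0], "rot": [0, 0, 0]}, {"travel": [0, 0, 0], "rot": [0, 0, 0]}, {"travel": [0, 0, 0], "rot": [0, 0, 0]}, {"travel": [0, 0, 0], "rot": [0, 0, 0]}, {"travel": [0, 0, 0], "rot": [0, 0, 0]}, {"travel": [0, 0, 0], "rot": [0, 0, 0]}, {"travel": [0, 0, 0], "rot": [0, 0, 0]}, {"travel": [0, 0, 0], "rot": [0, 0, 0]}, {"travel": [0, 0, 0], "rot": [0, 0, 0]}]'

```text
clock: 24.3
eef_pos: [439.4, 79.5, 319.8]
eef_rot: [[-0.016, 1.0, 0.0], [1.0, 0.016, -0.0], [-0.0, 0.0, -1.0]]
wrist_force: [0.2, -0.3, 0.4]
opening: 1.001
```

carry_out --steps '[{"travel": [0, 0, 0], "rot": [0, 0, 0]}, {"travel": [0, 0, 0], "rot": [0, 0, 0]}, {"travel": [0, 0, 0], "rot": [0, 0, 0]}, {"travel": [0, 0, 0], "rot": [0, 0, 0]}, {"travel": [0, 0, 0], "rot": [0, 0, 0]}, {"travel": [0, 0, 0], "rot": [0, 0, 0]}, {"travel": [0, 0, 0], "rot": [0, 0, 0]}, {"travel": [0, 0, 0], "rot": [0, 0, 0]}, {"travel": [0, 0, 0], "rot": [0, 0, 0]}, {"travel": [0, 0, 0], "rot": [0, 0, 0]}]'

```text
clock: 25.13
eef_pos: [439.3, 79.6, 319.8]
eef_rot: [[-0.016, 1.0, 0.0], [1.0, 0.016, 0.0], [0.0, 0.0, -1.0]]
wrist_force: [0.1, 0.4, -1.1]
opening: 0.996
```

Run:
```python
from station import observe, camera
import cv2,numpy as np
from h import *
p,d=camera("side");W=cloud("side",d)
F=[]
for i in range(10):F.append(observe()["wrist_force"]);camera("top")
s=observe();print(s["eef_pos"],np.mean(F,0),s["clock"])
m=(abs(W[...,0]-425)<30)&(W[...,1]>-105)&(W[...,1]<130)&(abs(W[...,2]-173)<15)
q=W[m];print(m.sum(),np.polyfit(q[:,1]-14.5,q[:,2],1))
cv2.imwrite("pics/s11.png",p[:,:,::-1])
```

```text
[439.34309789  79.55022282 319.78378454] [-0.17336573 -0.11198669  0.10375363] 25.6833
3635 [-2.29516230e-02  1.73344208e+02]
```

View pics/s11.png

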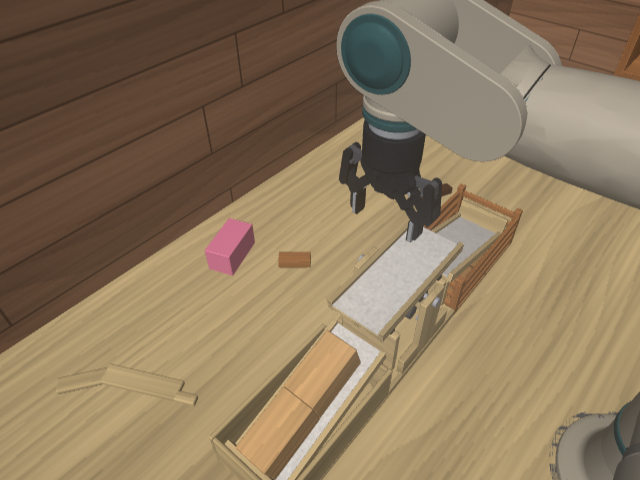

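The tray is back level (0.023 rad), both blanks are in the solid box, nothing else has moved, and the gripper is clear. Handing in.

```bash
python3 -c "
from station import workorder;print(workorder.hand_in())"
```

```text
the job is handed in; nothing more can be done
None
```

Both blanks turned out dry, so I sent both over the +y half of the rocker into the solid-walled box. None went into the slatted crate.

- **Weights:** each blank was hefted clear of everything, averaging 50 force readings. The first weighed about 301 g (2.95 ± 0.07 N) and the second about 221 g (2.17 ± 0.07 N). The empty gripper read about 0.1 N, which is too little to change either result.
- **Placing:** each blank was let go about 1–2 mm above the bed, in line with the tray and 65 mm from its middle. It tipped the tray by its own weight and slid in. I did not press the tray.
- **Last checks, at about 26 s:** both blanks lie end to end in the box, and the gripper is clear of everything. The pink block, offcut and push stick lie where they were. The try square was mostly hidden behind the gripper in the last picture, but the arm never went near it.
- **Tray level:** the tray came back to about 0.02 rad rather than exactly 0, both before the second blank and at the end. That is within the stated 0.03 rad.

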